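Start the gel run on the bench power unit

TASK

Start the gel run on the low white power unit in the middle of the worktop by pressing its controls in this order: first switch it on by pressing the raised far end of its rocker switch fully down, then push the rectangular output key on the side where the small lidded gel tank stands all the way down, where it stays, and last press the round start button fully down and let it come back up. Only press with the fingertips: leave the other output key alone, and do not lift or shift any of the loose things standing around.

Things in the scene. Friction and masses are not known exactly. Their poses are not given: they have to be found in the camera images.
- power_unit: Low white box with a grey top panel, fixed to the bench, 170 (x) x 230 (y) x 70 mm high; origin at the centre of its underside. Its x axis points from its front (robot's side) to its rear, y to its left, z up. On the top panel, in its own frame: rocker switch at the rear centre (pivot at x +33 mm, y 0), an output key on the left (x -12, y +70) and one on the right (x -12, y -70), the round start button at the front centre (x -50, y 0). It stands turned up to 0.25 rad.
- rocker_far_end (a point): Point on the upper face of the black rocker switch (52 mm along the unit's x, 28 mm wide), 18 mm beyond its pivot on the end away from the robot: the place to press. This end starts raised about 4 mm above level at its edge (this point about 81 mm above the worktop); pressing it down about 6 mm switches on. It takes about 3 N and stays where it is left. The point moves with the rocker.
- power_rocker (a joint): Angle of the rocker: about 0 (at most 0.04) = off, far end raised; 0.32 = on, far end fully down. Over 0.25 counts as on.
- output_left_top (a point): Centre of the top face of the left (unit's +y) rectangular output key, 26 (x) x 36 (y) mm, white, top 81 mm above the worktop (11 mm above the panel) when up. Goes 6 mm straight down under about 3.5 N and stays down.
- output_left (a joint): Depth of the left output key: 0 up, 0.006 m fully down.
- output_right_top (a point): Centre of the top face of the right (unit's -y) rectangular output key, the same as the left one.
- output_right (a joint): Depth of the right output key: 0 up, 0.006 m fully down.
- start_button_top (a point): Centre of the top of the round start button, 28 mm across, in a round black housing at the unit's front centre. Goes 6 mm straight down, 5 N when fully down, and springs back.
- start_button (a joint): Depth of the start button: 0 up, 0.006 m fully down.
- small_tank_center (a point): Centre (half-way up) of the small clear gel tank with a lid, 239 x 124 x 80 mm, with red lines inside; loose, stands on the worktop 0.3 to 0.4 m to the left or right of the power unit, its long side pointing away from the robot. It shows which output key to press. (Not the big gel apparatus at the far right edge of the bench.)
- tip_rack_center (a point): Centre (half-way up) of a closed pipette-tip box, 120 x 82 x 62 mm, loose, on the other side of the power unit from the tank. Leave it.
- bench_timer: Small white bench timer, 67 x 63 x 19 mm, loose, behind the unit; origin at the centre of its underside. Leave it.
- tweezers: Thin steel forceps, 126 mm long along y, 7 mm high, loose, lying behind the unit; origin at the centre of its underside. Leave them.

How it is judged:
On the way, in this order (a step that is already met when the one before it is completed fails the run):
1. the rocker is switched on (value of joint power_rocker above 0.25 rad), for 0.1 s.
2. the output key on the gel tank's side is pushed down (((y of small_tank_center in the frame of power_unit above 0 m and value of joint output_left above 0.0045 m) or (y of small_tank_center in the frame of power_unit below 0 m and value of joint output_right above 0.0045 m))), for 0.1 s.
3. the start button is pressed fully (value of joint start_button above 0.0045 m), for 0.1 s.
At the end, for the whole second after the job is handed in: The rocker is on (over 0.25 rad), the output key on the gel tank's side is down (over 4.5 mm), the other output key is up (under 2 mm), and the start button has sprung back (under 1.5 mm) (value of joint power_rocker above 0.25 rad and ((y of small_tank_center in the frame of power_unit above 0 m and value of joint output_left above 0.0045 m) or (y of small_tank_center in the frame of power_unit below 0 m and value of joint output_right above 0.0045 m)) and ((y of small_tank_center in the frame of power_unit above 0 m and value of joint output_right below 0.002 m) or (y of small_tank_center in the frame of power_unit below 0 m and value of joint output_left below 0.002 m)) and value of joint start_button below 0.0015 m); the robot touches nothing.
It fails at once if an output key is pressed (over 2 mm) before the rocker is on (value of joint power_rocker below 0.2 rad and value of joint any of output_left, output_right above 0.002 m).
It fails at once if the start button is pressed (over 2 mm) before an output key is down (value of joint start_button above 0.002 m and value of joint each of output_left, output_right below 0.004 m).
It fails at once if the output key away from the tank is pressed (over 2 mm) ((y of small_tank_center in the frame of power_unit above 0 m and value of joint output_right above 0.002 m) or (y of small_tank_center in the frame of power_unit below 0 m and value of joint output_left above 0.002 m)).
It fails at once if a loose thing (gel tank, tip box, timer or forceps) is lifted or moved more than 15 mm (distance of any of small_tank_center, tip_rack_center, bench_timer, tweezers from where it was at the start of the episode above 0.015 m).
It also fails if it takes over 45 s, if anything falls off the work surface, if the arm or the gripper's body presses on something with over 40 N, if the wrist force passes 120 N, or if a joint passes its speed limit or range.

ROBOT

A 6-joint arm with a two-finger parallel gripper is mounted at the origin on a cart in front of the work surface, level with it; the furniture and walls round the work are solid. World frame = base frame: x ahead of the robot, y to its left, z up, the work surface at z = 0. Lengths are in m, angles in rad, forces in N, time in s.
With the tool pointing down it reaches from about 0.3 to 0.775 m from the base axis. Payload 14.6 kg.
Tool frame: the origin (TCP) lies on the centre line of the jaws, within the pads' length; the fingertips stand 11 mm ahead of it and the grasp point (between the pads) lies 8 mm behind it; y points along the fingers, x is the direction in which the jaws open and shut, and the axes are right-handed (so a half turn about y gives the same grasp; the last joint's range is limited). The gripper opens to 94 mm and grips with 3 to 60 N. Pads are 16 mm wide; open, the fingers measure 119 mm over their backs; the gripper's body (75 mm by 177 mm) begins 78 mm behind the grasp point.
Start: joints at [-1.19, 0.3, 1.521, -0, 1.321, -0.067], TCP at [0.238, -0.496, 0.216] pointing down, gripper open.
Joint ranges: [-3.03, 3.03], [-0.79, 2.21], [0.23, 2.52], [-1.04, 4.18], [0, 3.07], [-2.55, 2.55]. Speed limits (rad/s): [2.22, 2.22, 2.57, 3.14, 3.14, 3.14].

INTERFACE

Orientations are given as [roll, pitch, yaw] about the fixed x, y, z axes, in that order (R = Rz(yaw) Ry(pitch) Rx(roll)).
In Python, from station import ctrl, imaging gives the robot as it stands. The module is installed in compiled form; this text tells all that it offers.
- The arm moves only by the tool apply_moves, never from a script. Its argument "deltas" is a list of rows, each an object with "dp": the shift along the tool's x, y, z in m, a list of three; "roll": the turn about the tool's y in rad; "grip": the closure, from -1 (fully open) to 1 (shut). In form: [{"dp": [tx, ty, tz], "roll": roll, "grip": grip}, ...]. A call has 1 to 10 rows; each row shifts and turns the commanded pose from where the row before left it, along the tool's axes as they then stand; what a row does not reach is not made up. A row lasts 1/8 s, in which the tool goes at most 62.5 mm and 10.7 degrees, less where a joint would pass 70% of its speed; a pose out of reach is approached as far as the arm can. A call with a gripper value outside its range is refused whole. The fingers move at their own pace and stop on an object; "newtons" is the grip in N (left out, the last holds). Time passes only in rows, so rows that do not move let the fingers close. It gives the time, the measured TCP pose, the force and the opening at its end, in the units of the state.
- ctrl.get_obs(): the state, without advancing time (a new reading comes with each control period).
- imaging.camera(name): name is "scene" or "top" or "wrist"; returns the picture (420x560x3 uint8, blue, green, red); there is no depth.
- imaging.camera_info(name): a dict with "K" (3x3 intrinsics, pixels), "world_from_camera" (4x4, takes a point from camera to world coordinates). Camera axes: x right, y down, z forward; pixel columns grow to the right and rows downward; lengths in m; the calibration is good to about 2 mm. A picture is of the moment at which its call begins: read the wrist's pose just before it. camera_info takes no time and is no camera call; for the wrist camera it gives the pose at the moment of the call.
- ctrl.hand_in(): hands the job in, once; it reports no verdict.
The state is a dict: "time_s": time; "qpos": joint angles; "joint_vel": joint speeds; "tau": joint torques, N m; "ee_pos": TCP position; "eef_rot": TCP orientation; "force": force on the tool from outside, world axes, zero at the start; "moment": the same for the moment, N m; "grip_width": finger opening in m.
Only numpy, scipy, OpenCV 4.12 (cv2) and the standard library are available. Lean on these libraries where they do the work, as an engineer would, in place of code of your own. Each camera call takes 0.05 s, during which the arm holds its last target. There are 200 camera calls.

## Working session

There is one attempt and no reset: what is moved stays moved. The work goes in short steps, Python scripts to look and compute and a tool call to move; the robot and the scene stay as the last step left them, time stands still between calls to the robot, and variables do not carry over. Pictures are saved under pics/ and viewed, about 8 in all and at most 12, crops included, and the job is handed in when it is done.

Besides the shell and the picture viewer there is one more tool, called after "Call:" as name([rows], argument=value, ...), one row to a line, values as JSON. apply_moves: Moves the arm, as the interface text tells. Its arguments: {"type":"object","properties":{"deltas":{"type":"array"},"newtons":{"type":"number"}},"required":["deltas"]}

```bash
mkdir -p pics
python3 - <<'E'
from station import ctrl, imaging
import cv2,numpy as np
o=ctrl.get_obs();print(o)
for n in("top","scene"):
    cv2.imwrite(f"pics/{n}0.png",imaging.camera(n)); i=imaging.camera_info(n);print(n,np.round(i["K"],1).tolist(),np.round(i["world_from_camera"],3).tolist())
E
```

```text
{'time_s': 0.0, 'qpos': array([-1.18961245e+00,  3.00479660e-01,  1.52157036e+00, -4.42696203e-05,
        1.32071374e+00, -6.65851319e-02]), 'joint_vel': array([-0.00109337,  0.00017043,  0.00098208,  0.00102934,  0.00151817,
       -0.00051257]), 'tau': array([ 1.60380077e-04, -5.31801796e+01, -3.52737164e+01,  7.08625861e-02,
        2.43458507e-02, -9.96462586e-05]), 'ee_pos': array([ 0.23802687, -0.49554801,  0.21588617]), 'eef_rot': array([-1.57076119e+00,  1.17136670e-03, -1.12301631e+00]), 'force': array([ 0.28964868, -0.43649082,  1.15417883]), 'moment': array([ 0.03258205,  0.00089812, -0.01284383]), 'grip_width': 0.09375540602625636}
top [[526.4, 0.0, 276.9], [0.0, 526.4, 215.0], [0.0, 0.0, 1.0]] [[-0.019, -0.993, 0.113, 0.488], [-1.0, 0.02, 0.002, 0.012], [-0.004, -0.113, -0.994, 1.319], [0.0, 0.0, 0.0, 1.0]]
scene [[525.2, 0.0, 276.6], [0.0, 525.2, 196.9], [0.0, 0.0, 1.0]] [[0.952, 0.264, -0.155, 0.885], [0.306, -0.81, 0.5, -0.746], [0.006, -0.523, -0.852, 1.349], [0.0, 0.0, 0.0, 1.0]]
```

View pics/top0.png

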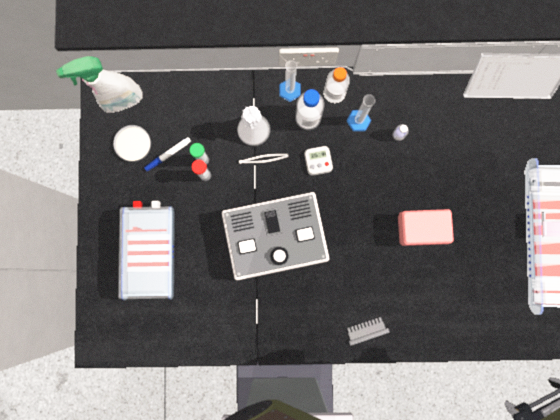

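View pics/scene0.png

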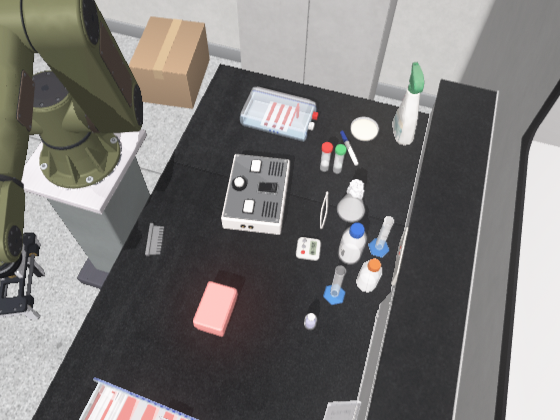

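Tank is on the left (+y, px 147,252), so the left key (px 247,246) is the one. I'll fit the unit's pose using the features on an enlarged crop.

Run:
```python
import cv2
a=cv2.imread("pics/top0.png")[185:285,215:335]
cv2.imwrite("pics/crop.png",cv2.resize(a,None,fx=6,fy=6,interpolation=cv2.INTER_CUBIC))
```

```text
(no output)
```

View pics/crop.png

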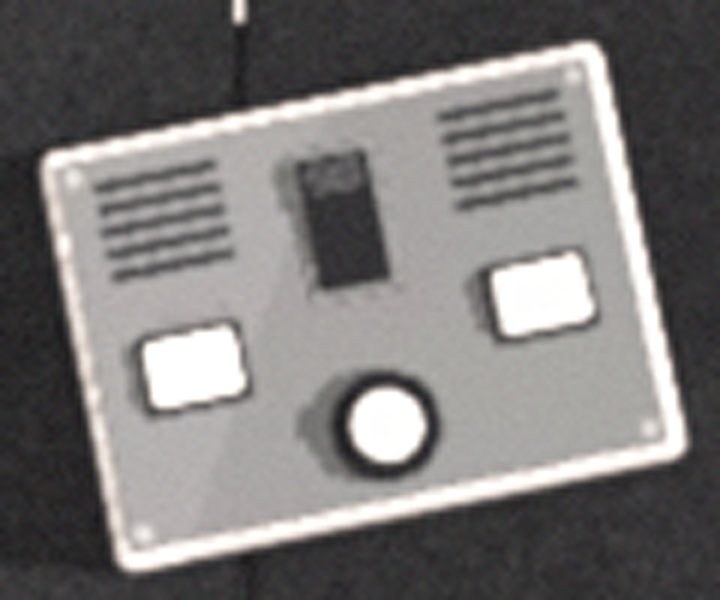

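The crop shows key centres at (194,368) and (542,294), the button at (386,425), the rocker at (344,220), and the case corners.

```bash
cat > h.py <<'E'
import numpy as np
from station import imaging
def ray(name,uv,z,info=None):
    i=info or imaging.camera_info(name);T=np.array(i["world_from_camera"])
    d=T[:3,:3]@np.linalg.inv(i["K"])@np.array([uv[0],uv[1],1.]);c=T[:3,3]
    return c+d*(z-c[2])/d[2]
def fit(P,W):
    P=np.array(P)[:,0]+1j*np.array(P)[:,1];W=np.array(W)[:,0]+1j*np.array(W)[:,1]
    a=np.angle(np.sum((W-W.mean())*np.conj(P-P.mean())));t=W.mean()-np.exp(1j*a)*P.mean()
    return a,t,np.abs(W-np.exp(1j*a)*P-t)
E
python3 - <<'E'
from h import *
C=[((194,368),(-.012,.07),.081),((542,294),(-.012,-.07),.081),((386,425),(-.05,0),.083),((344,220),(.033,0),.079),
((44,155),(.085,.115),.07),((603,42),(.085,-.115),.07),((688,455),(-.085,-.115),.07),((123,572),(-.085,.115),.07)]
W=[ray("top",((u-2.5)/6+215,(v-2.5)/6+185),z)[:2] for (u,v),_,z in C]
a,t,r=fit([p for _,p,_ in C],W);print(a,t,r*1e3)
for n,p in dict(rock=.051,key=-.012+.07j,start=-.05).items():
    w=np.exp(1j*a)*p+t;print(n,w)
for uv in((147,252),):print(ray("top",uv,.04))
E
```

```text
0.18120464084934237 (0.5823508395368278+0.019186832272254102j) [0.36896502 1.0283395  1.07271918 0.92244241 2.64593711 1.39139145
 1.76898753 1.72046416]
rock (0.6325158324817677+0.02837777797082742j)
key (0.5579322882772314+0.08587816869897799j)
start (0.5331694739045336+0.010176101195221438j)
[0.54980546 0.33105545 0.04      ]
```

Call:
apply_moves([
  {"dp":[0,0,0],"roll":0.134,"grip":1},
  {"dp":[0,0,0],"roll":0.134,"grip":1},
  {"dp":[-0.03,0,0.032],"roll":0,"grip":1},
  {"dp":[-0.03,0,0.032],"roll":0,"grip":1},
  {"dp":[-0.03,0,0.032],"roll":0,"grip":1},
  {"dp":[-0.03,0,0.032],"roll":0,"grip":1},
  {"dp":[-0.03,0,0.032],"roll":0,"grip":1},
  {"dp":[-0.03,0,0.032],"roll":0,"grip":1},
  {"dp":[-0.03,0,0.032],"roll":0,"grip":1},
  {"dp":[-0.03,0,0.032],"roll":0,"grip":1},
], newtons=20)

```text
time_s: 1.35
ee_pos: [0.4477, -0.2125, 0.2163]
eef_rot: [-1.571, 0.0, -1.391]
force: [-0.0, -0.6, 0.7]
grip_width: 0.0009
```

Call:
apply_moves([
  {"dp":[-0.029,0,0.032],"roll":0,"grip":1},
  {"dp":[-0.029,0,0.032],"roll":0,"grip":1},
  {"dp":[-0.029,0,0.032],"roll":0,"grip":1},
  {"dp":[-0.029,0,0.032],"roll":0,"grip":1},
  {"dp":[-0.029,0.01,0.032],"roll":0,"grip":1},
  {"dp":[-0.029,0.02,0.032],"roll":0,"grip":1},
  {"dp":[-0.029,0.02,0.032],"roll":0,"grip":1},
  {"dp":[0,0,0],"roll":0,"grip":1},
])

```text
time_s: 2.35
ee_pos: [0.6311, 0.0281, 0.1637]
eef_rot: [-1.575, 0.001, -1.388]
force: [-0.7, 0.0, -0.2]
grip_width: 0.0006
```

Run:
```python
from h import *
from station import ctrl
import cv2
o=ctrl.get_obs();print(o["ee_pos"],o["eef_rot"],o["force"])
i=imaging.camera_info("wrist");im=imaging.camera("wrist")
import pickle;pickle.dump(i,open("w.pkl","wb"))
T=np.array(i["world_from_camera"]);print(T.round(3))
cv2.imwrite("pics/w1.png",im)
a=.1812;t=.58235+.01919j
for n,p,z in(("rock",.051,.081),("key",-.012+.07j,.081),("keyR",-.012-.07j,.081),("start",-.05,.083)):
    w=np.exp(1j*a)*p+t;q=np.array(i["K"])@(T[:3,:3].T@(np.array([w.real,w.imag,z])-T[:3,3]));print(n,q[:2]/q[2])
```

```text
[0.63111011 0.028096   0.16369407] [-1.57461774e+00  9.67322190e-04 -1.38831310e+00] [-7.08046520e-01  2.26335273e-04 -1.94256399e-01]
[[ 0.182 -0.942 -0.283  0.713]
 [-0.983 -0.174 -0.052  0.043]
 [-0.001  0.288 -0.958  0.332]
 [ 0.     0.     0.     1.   ]]
rock [281.10562354 214.4124696 ]
key [203.038571   280.94800193]
keyR [358.90882702 281.23472914]
start [280.89259431 318.66736692]
```

View pics/w1.png

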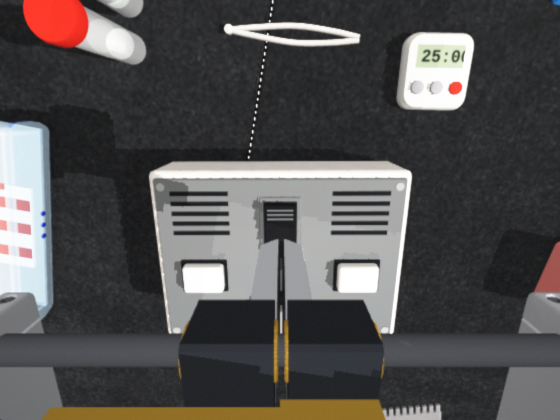

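Wrist view agrees with the fit within about 2 mm (left key at 204,278, against a prediction of 203,281; rocker centred at column 280). Descending on the rocker's far end.

Call:
apply_moves([
  {"dp":[0,0.02,0.001],"roll":0,"grip":1},
  {"dp":[0,0.02,0.001],"roll":0,"grip":1},
  {"dp":[0,0.02,0],"roll":0,"grip":1},
  {"dp":[0,0.007,0],"roll":0,"grip":1},
  {"dp":[0,0.003,0],"roll":0,"grip":1},
  {"dp":[0,0.003,0],"roll":0,"grip":1},
  {"dp":[0,0.002,0],"roll":0,"grip":1},
  {"dp":[0,0,0],"roll":0,"grip":1},
])

```text
time_s: 3.4
ee_pos: [0.6335, 0.0263, 0.0919]
eef_rot: [-1.57, -0.0, -1.391]
force: [1.2, -0.5, 0.8]
grip_width: 0.0004
```

Call:
apply_moves([
  {"dp":[-0.002,0,0],"roll":0,"grip":1},
  {"dp":[0,0.002,0],"roll":0,"grip":1},
  {"dp":[0,0.002,0],"roll":0,"grip":1},
  {"dp":[0,0.001,0],"roll":0,"grip":1},
  {"dp":[0,0,0],"roll":0,"grip":1},
])

```text
time_s: 4.03
ee_pos: [0.6335, 0.0284, 0.0877]
eef_rot: [-1.568, -0.0, -1.391]
force: [0.5, 0.1, 9.3]
grip_width: 0.0007
```

Call:
apply_moves([
  {"dp":[0,0.001,0],"roll":0,"grip":1},
  {"dp":[0,0.001,0],"roll":0,"grip":1},
  {"dp":[0,0,0],"roll":0,"grip":1},
])

```text
time_s: 4.4
ee_pos: [0.6337, 0.0284, 0.0873]
eef_rot: [-1.567, -0.0, -1.391]
force: [-4.7, -0.2, 23.5]
grip_width: 0.0002
```

Hard stop reached (23 N, no travel). Lift, move above the left key, and check the rocker.

Call:
apply_moves([
  {"dp":[0,-0.02,0],"roll":0,"grip":1},
  {"dp":[0,-0.03,0],"roll":0,"grip":1},
  {"dp":[-0.023,0,-0.022],"roll":0,"grip":1},
  {"dp":[-0.024,0,-0.022],"roll":0,"grip":1},
  {"dp":[-0.023,0,-0.021],"roll":0,"grip":1},
  {"dp":[0,0,0],"roll":0,"grip":1},
])

```text
time_s: 5.15
ee_pos: [0.5553, 0.0865, 0.1348]
eef_rot: [-1.571, 0.0, -1.389]
force: [0.3, -1.5, 0.4]
grip_width: 0.0002
```

Run:
```python
from station import ctrl,imaging
import cv2,numpy as np
o=ctrl.get_obs();print(o["ee_pos"],o["eef_rot"],o["force"])
w=imaging.camera("wrist")
s=cv2.resize(imaging.camera("scene")[140:245,205:310],(420,420),interpolation=cv2.INTER_CUBIC)
b=cv2.resize(cv2.imread("pics/scene0.png")[140:245,205:310],(378,378),interpolation=cv2.INTER_CUBIC)
cv2.imwrite("pics/w2.png",cv2.resize(np.hstack([w,s]),(800,343)))
```

```text
[0.55531086 0.08649916 0.13484862] [-1.57117319e+00  1.75366155e-04 -1.38934379e+00] [ 0.31190243 -1.49252213  0.36918495]
```

View pics/w2.png

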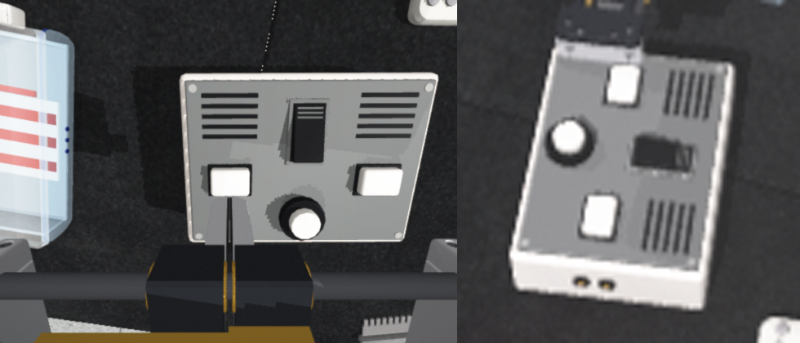

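The rocker shadow now widens at the near end, so the far end is down (on). Fingers are in line with the left key (column 230). Pressing it.

Call:
apply_moves([
  {"dp":[0.001,0.02,0.002],"roll":0,"grip":1},
  {"dp":[0,0.015,0],"roll":0,"grip":1},
  {"dp":[0,0.006,0],"roll":0,"grip":1},
  {"dp":[0,0.003,0],"roll":0,"grip":1},
  {"dp":[0,0.002,0],"roll":0,"grip":1},
  {"dp":[0,0.002,0],"roll":0,"grip":1},
  {"dp":[0,0.0015,0],"roll":0,"grip":1},
  {"dp":[0,0,0],"roll":0,"grip":1},
])

```text
time_s: 6.25
ee_pos: [0.5588, 0.0848, 0.0862]
eef_rot: [-1.57, -0.0, -1.391]
force: [-5.4, -3.3, 12.8]
grip_width: 0.0007
```

Call:
apply_moves([
  {"dp":[0,0.001,0],"roll":0,"grip":1},
  {"dp":[0,0,0],"roll":0,"grip":1},
])

```text
time_s: 6.5
ee_pos: [0.5589, 0.0848, 0.086]
eef_rot: [-1.569, -0.0, -1.391]
force: [-10.5, -3.5, 22.8]
grip_width: 0.0003
```

Call:
apply_moves([
  {"dp":[0,-0.02,0],"roll":0,"grip":1},
  {"dp":[0,-0.03,0],"roll":0,"grip":1},
  {"dp":[0.023,0,-0.013],"roll":0,"grip":1},
  {"dp":[0.023,0,-0.013],"roll":0,"grip":1},
  {"dp":[0.023,0,-0.013],"roll":0,"grip":1},
  {"dp":[0,0,0],"roll":0,"grip":1},
])

```text
time_s: 7.25
ee_pos: [0.5323, 0.0092, 0.1341]
eef_rot: [-1.57, 0.0, -1.393]
force: [0.7, -0.2, -0.5]
grip_width: 0.0005
```

Run:
```python
from station import ctrl,imaging
import cv2,numpy as np
o=ctrl.get_obs();print(o["ee_pos"],o["force"])
w=imaging.camera("wrist")
s=cv2.resize(imaging.camera("scene")[140:245,205:310],(420,420),interpolation=cv2.INTER_CUBIC)
cv2.imwrite("pics/w3.png",cv2.resize(np.hstack([w,s]),(800,343)))
```

```text
[0.53229493 0.00916225 0.13405999] [ 0.73769796 -0.19950326 -0.51489707]
```

View pics/w3.png

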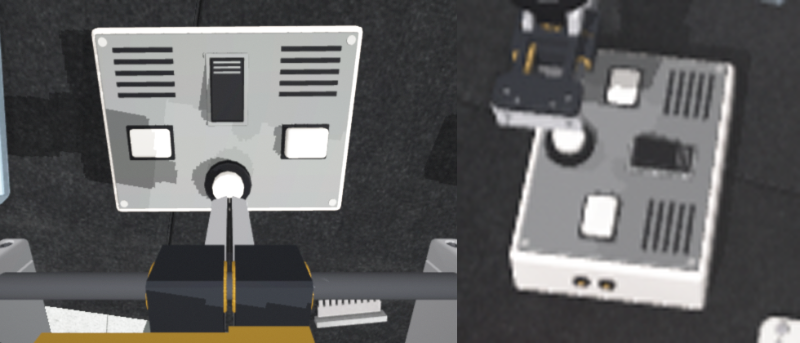

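Left key sits lower than the right; the fingers are in line with the button (column 228). Pressing start.

Call:
apply_moves([
  {"dp":[-0.001,0.02,0.001],"roll":0,"grip":1},
  {"dp":[0,0.01,0],"roll":0,"grip":1},
  {"dp":[0,0.006,0],"roll":0,"grip":1},
  {"dp":[0,0.003,0],"roll":0,"grip":1},
  {"dp":[0,0.002,0],"roll":0,"grip":1},
  {"dp":[0,0,0],"roll":0,"grip":1},
])

```text
time_s: 8.1
ee_pos: [0.5337, 0.0119, 0.0965]
eef_rot: [-1.569, 0.0, -1.391]
force: [-20.5, 5.4, 40.2]
grip_width: 0.0003
```

Strong stop at tip height 85 mm; this could be the button's end or its housing. Backing off slowly to see the force profile.

Call:
apply_moves([
  {"dp":[0,-0.004,0],"roll":0,"grip":1},
  {"dp":[0,0,0],"roll":0,"grip":1},
])

```text
time_s: 8.35
ee_pos: [0.5337, 0.0116, 0.098]
eef_rot: [-1.569, -0.0, -1.391]
force: [-1.9, 2.3, 3.6]
grip_width: 0.0002
```

Call:
apply_moves([
  {"dp":[0,-0.002,0],"roll":0,"grip":1},
  {"dp":[0,0,0],"roll":0,"grip":1},
])

```text
time_s: 8.6
ee_pos: [0.5336, 0.0113, 0.0993]
eef_rot: [-1.57, -0.0, -1.391]
force: [2.0, 2.5, 3.1]
grip_width: 0.0006
```

Call:
apply_moves([
  {"dp":[0,-0.002,0],"roll":0,"grip":1},
  {"dp":[0,0,0],"roll":0,"grip":1},
])

```text
time_s: 8.85
ee_pos: [0.5333, 0.0111, 0.101]
eef_rot: [-1.571, -0.0, -1.391]
force: [1.0, 0.6, 2.5]
grip_width: 0.0003
```

Call:
apply_moves([
  {"dp":[0,-0.002,0],"roll":0,"grip":1},
  {"dp":[0,0,0],"roll":0,"grip":1},
])

```text
time_s: 9.1
ee_pos: [0.5331, 0.011, 0.1029]
eef_rot: [-1.571, -0.0, -1.391]
force: [0.9, 0.0, 0.8]
grip_width: 0.0005
```

The spring force fades smoothly over about 6 mm (3.6 → 0.8 N), so the stop was the button's own full travel. I'll press once more with a longer hold, then retreat upward.

Call:
apply_moves([
  {"dp":[-0.0005,0.004,0],"roll":0,"grip":1},
  {"dp":[0,0.003,0],"roll":0,"grip":1},
  {"dp":[0,0.001,0],"roll":0,"grip":1},
  {"dp":[0,0,0],"roll":0,"grip":1},
  {"dp":[0,0,0],"roll":0,"grip":1},
])

```text
time_s: 9.72
ee_pos: [0.5334, 0.0114, 0.0968]
eef_rot: [-1.57, -0.001, -1.391]
force: [-9.7, -1.4, 27.9]
grip_width: 0.0007
```

Call:
apply_moves([
  {"dp":[0,-0.02,0],"roll":0,"grip":1},
  {"dp":[0,-0.04,0],"roll":0,"grip":1},
  {"dp":[0.04,-0.03,-0.04],"roll":0,"grip":1},
  {"dp":[0.04,0,-0.04],"roll":0,"grip":1},
  {"dp":[0.04,0,-0.03],"roll":0,"grip":1},
  {"dp":[0.04,0,0],"roll":0,"grip":1},
  {"dp":[0,0,0],"roll":0,"grip":1},
  {"dp":[0,0,0],"roll":0,"grip":1},
])

```text
time_s: 10.72
ee_pos: [0.454, -0.1637, 0.1837]
eef_rot: [-1.572, 0.001, -1.391]
force: [0.8, -0.0, -0.7]
grip_width: 0.0005
```

Run:
```python
from station import ctrl,imaging
import cv2,numpy as np
o=ctrl.get_obs();print(o["ee_pos"],o["force"],abs(o["joint_vel"]).max())
r=lambda a:cv2.resize(a,(400,300),interpolation=cv2.INTER_CUBIC)
s=imaging.camera("scene");t=imaging.camera("top");p=lambda n:cv2.imread(f"pics/{n}0.png")
c=lambda a:r(a[140:245,200:340]);
cv2.imwrite("pics/end.png",np.vstack([np.hstack([r(t),r(s)]),np.hstack([c(p("scene")),c(s)])]))
```

```text
[ 0.45404405 -0.16374645  0.18368398] [ 0.81444464 -0.00661857 -0.73388583] 0.017567183124028225
```

View pics/end.png

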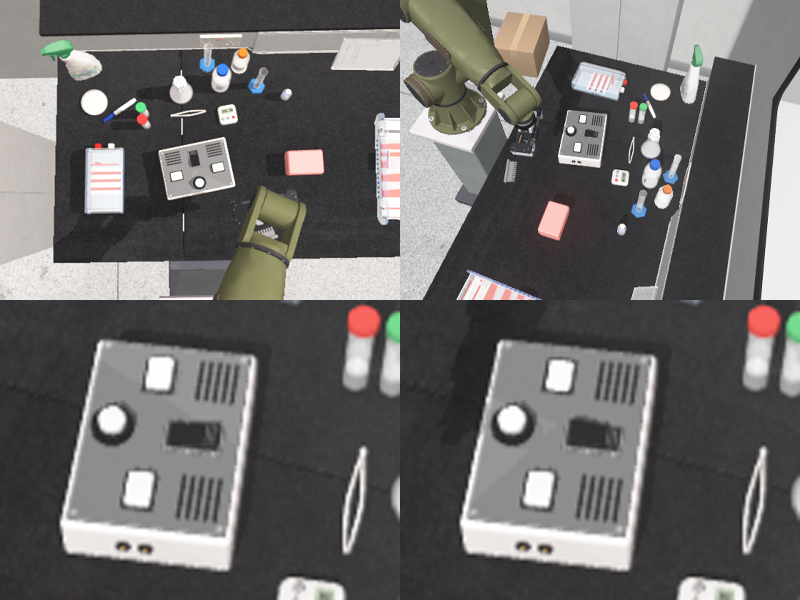

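The left key is visibly lower than before, the right key and button look as they did at the start, the rocker is tilted, and nothing has moved. Handing in.

```bash
python3 -c "
from station import ctrl
print(ctrl.hand_in())"
```

```text
the job is handed in; nothing more can be done
None
```

I pressed the rocker's far end, then the left output key (the gel tank stands on the unit's left), then the start button, moved the arm clear and handed the job in at about 11 s. `hand_in` gives no verdict and joint values can't be read, so these results rest on forces, heights and pictures:

- **Rocker:** it stopped hard at 23 N, and the next picture shows the far end down.
- **Left key:** it went down about 6 mm to a 23 N stop. In the last picture it sits lower than at the start, and the right key looks unchanged.
- **Start button:** the first press was harder than intended, about 40 N upward and 45 N in total on the fingertips. Backing off showed a smooth spring over about 6 mm, so I took the stop as the button's full travel rather than its housing. I pressed it a second time at about 28 N with a longer hold. In the last picture it looks the same as before I pressed it.
- **Surroundings:** the tank, tip box, timer and forceps look unmoved. The arm is clear and the measured force is about 1 N, which is sensor noise.

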